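# Slide the inspection lamp over the test panel

## Robot

A 6-joint arm with a two-finger parallel gripper is mounted at the origin on the work surface. World frame = base frame: x ahead of the robot, y to its left, z up, the work surface at z = 0. Lengths are in mm, angles in rad, forces in N, time in s.
With the tool pointing down it reaches from about 325 to 775 mm from the base axis. Payload 9.3 kg.
Tool frame: the origin (TCP) lies midway between the tips of the shut fingers; the grasp point (between the pads) lies 19 mm behind it (env.hold_point_z is the distance from the TCP to the grasp point, in mm); z points along the fingers, y is the line along which they close (so a half turn about z gives the same grasp; the last joint's range is limited). The gripper opens to 85 mm and grips with 20 to 120 N. Pads are 22 mm wide; open, the fingers measure 114 mm over their backs; the gripper's body (76 mm by 85 mm) begins 54 mm behind the grasp point. The pads swing forward as they close: fully open they stand 13 mm farther back than shut.
Start: joints at [-0.153, 0.259, 0.021, 1.334, 0, 1.418], TCP at [549.997, -0.004, 231.279] pointing down, gripper open.
Joint ranges: [-3.04, 3.04], [-0.91, 1.82], [-1.04, 1.36], [-1.92, 1.95], [-1.52, 1.45], [-3.14, 3.14]. Speed limits (rad/s): [2.22, 2.22, 2.79, 3.14, 3.14, 3.14].

## Interface

Orientations are given as a rotation vector (axis times angle).
In Python, from bench import env, vision, ticket, finder gives the robot as it stands. The module is installed in compiled form; this text tells all that it offers.
- The arm moves only by the tool drive_tool, never from a script. Its argument "commands" is a list of rows, each a list of 6 numbers: the shift along the tool's x, y, z as a fraction of full scale, then the turn, a rotation vector about the tool's x, y, z as a fraction of full scale. In form: [[x, y, z, wx, wy, wz], ...]. A call has 1 to 5 rows; each row shifts and turns the commanded pose from where the row before left it, along the tool's axes as they then stand; what a row does not reach is not made up. Full scale, the value 1, is 0.08 m for a shift and 60 degrees for a turn. A row lasts 1/12 s, in which the tool goes at most 41.7 mm and 7.16 degrees, less where a joint would pass 70% of its speed; a pose out of reach is approached as far as the arm can. A call with a number of a shift or a turn outside -1 to 1 is refused whole. A call with a gripper value outside its range is refused whole. "grip" is the closure, from -1 (fully open) to 1 (shut), so that 0 is half open, set as the call begins (left out, the last holds). The fingers move at their own pace and stop on an object; "newtons" is the grip in N (left out, the last holds). Time passes only in rows, so rows that do not move let the fingers close. It gives the time, the measured TCP pose, the force, the opening and the grip force at its end, in the units of the state.
- env.get_obs(): the state, without advancing time (a new reading comes with each control period).
- vision.capture(name): name is "scene" or "side" or "wrist"; returns a dict with "color" (384x512x3 uint8, red, green, blue), "z_map" (384x512 float32, mm along the optical axis (not along the pixel's ray), 0 where there is no reading), "fx", "fy", "cx", "cy" (pixels), "distortion" ([k1, k2, p1, p2, k3] as OpenCV has them; the pictures are not rectified), "origin" and "rotation" of the camera in the world. Camera axes: x right, y down, z forward; pixel columns grow to the right and rows downward; lengths in mm; the calibration is good to about 2 mm. A picture is of the moment at which its call begins.
- ticket.job_done(): hands the job in; it is judged then, once.
Trained networks look in the newest picture that a camera, given by its name, has taken for a name from the list of things; names that differ only in an ending like _2 or _b are one class to them, and where a whole thing is asked for, a point or a joint stands for the part that bears it (a point fixed in the world has none). Each returns a list of dicts, best first, with "conf" (0 to 1); they miss things now and then, are a little off and sometimes report something else, mostly with a low value. They report only what shows in the picture. A call takes as long as a camera call.
- finder.regions_of(label, camera): "pixels" (384x512 bool, what is visible of it) and "centre" ([column, row] in pixels, amid what is visible of it).
The state is a dict: "time": time; "joints": joint angles; "qd": joint speeds; "joint_efforts": joint torques, N m; "ee_pos": TCP position; "ee_rot": TCP orientation; "contact_force": force on the tool from outside, world axes, zero at the start; "ft_torque": the same for the moment, N m; "width": finger opening in mm; "grasp_force": force on a finger pad.
Only numpy, scipy, OpenCV 4.12 (cv2) and the standard library are available. Lean on these libraries where they do the work, as an engineer would, in place of code of your own. Each camera call takes 0.05 s, during which the arm holds its last target. There are 200 camera calls.

## Task

Bring the inspection lamp over the dark grey sprayed test panel: with your fingertips press down the locking paddle on top of the lamp's carriage and, keeping it down, push the carriage along its rail right up against the end stop at the panel's end. Then let the paddle spring back up so that the carriage is locked there. Only press and push, without forcing it; do not touch the lamp itself, and leave the panel, the foam pad and everything else on the bench lying where it is.

Things in the scene. Friction and masses are not known exactly. Their poses are not given: they have to be found in the camera images.
- rail: Slide rail fixed to the bench: slotted aluminium channel 60 mm wide, 40 mm high, 400 mm long, with a dark steel end stop across it near each end (y 166 to 190 mm either way, 66 mm wide, 70 mm high, rubber bumper inside). Origin: middle of its underside, on the bench; y runs along the rail, x points level to the lamp's side, z is up.
- carriage (a joint): Travel of the carriage along the rail's y axis in m: starts locked within 0.0015 of 0 (the middle); -0.108 and +0.108 against the end stops. Slides with about 2 N of friction while the paddle is down; locked, it has only about 3 mm of play either way.
- carriage_mid (a point): Point in the middle of the dark steel carriage, on its base plate, 50 mm above the bench. The carriage is 100 mm long (along the rail), 84 mm wide. The paddle lies in its middle between two side rims 16 mm wide, 66 mm high above the bench. At each end stands a finger lug across the rail, 60 mm wide, 18 mm thick, 92 mm high; the gap between the lugs is 64 mm along the rail: shut fingertips fit in.
- paddle (a joint): How far the locking paddle is pressed, in m: 0 up (locked), 0.008 fully down. Spring: 3 N to start, 7 N fully down. Pressed more than 0.004 it frees the carriage. The rail has a notch every 12 mm, one exactly at each end stop (catches within about 2.5 mm of it); let go between notches, the paddle stays partly down on a tooth.
- paddle_top (a point): Centre of the top of the locking paddle, a ribbed grey plastic plate 48 mm across the rail by 58 mm along it. The point is 78 mm above the bench when up, 70 mm when fully down, and moves with the carriage.
- lamp: Inspection lamp head, carried by the carriage: an aluminium bar 175 mm long along the rail, 44 mm wide, 145 to 180 mm above the bench, on a stiff tilting joint. Origin: that joint, at the top of a 12 mm post, 140 mm above the bench and 128 mm from the rail's centre line along the rail's +x; the head reaches on to 182 mm. A flat arm about 46 mm above the bench joins post and carriage.
- panel_center (a point): The test panel: a flat dark grey sprayed plate 146 by 96 mm in a low black holder 156 by 106 by 12 mm, lying beside the rail on the lamp's side near one of the rail's two ends. The point is the centre of the plate's top, 10 mm above the bench. The sign of its y in the rail's frame tells the end.
- pad_center (a point): A round foam polishing pad, 140 mm in diameter and 30 mm thick, lying beside the rail near the other end. The point is its middle, 14 mm above the bench. To be left alone.
- polish_bottle_mid (a point): White squeeze bottle with a black cap, 66 mm in diameter and 185 mm tall, upright, beyond one end of the rail; the point is its middle, half-way up. To be left alone.
- spray_bottle_mid (a point): White trigger spray bottle, 72 mm in diameter and 201 mm tall, upright, beyond the other end; the point is on its axis, 100 mm up. To be left alone.
- tape_roll_mid (a point): Roll of masking tape lying flat on the robot's side of the rail, 110 mm in diameter and 24 mm thick; the point is its middle. To be left alone.
- gauge_mid (a point): Black hand-held paint gauge, 60 by 124 by 26 mm, lying on the robot's side of the rail; the point is its middle. To be left alone.
- wax_jar_mid (a point): White jar with a black lid, 76 mm in diameter and 60 mm tall, beyond the lamp; the point is its middle. To be left alone.
- pad_brush_mid (a point): Black brush, 190 mm long and 42 mm wide, lying on the robot's side of the rail; the point is its middle, 10 mm up. To be left alone.

How it is judged:
By the outcome, as a careful person would: the job done as asked, in the order asked, and still so for the second after the job is handed in, with the robot touching nothing.
It also fails if it takes over 35 s, if anything falls off the work surface, if the arm or the gripper's body presses on something with over 40 N, if the wrist force passes 120 N, or if a joint passes its speed limit or range.

## Working session

There is one attempt and no reset: what is moved stays moved. The work goes in short steps, Python scripts to look and compute and a tool call to move; the robot and the scene stay as the last step left them, time stands still between calls to the robot, and variables do not carry over. Pictures are saved under pics/ and viewed, at most 10 in all, crops included, and the job is handed in when it is done.

Besides the shell and the picture viewer there is one more tool, called after "Emit:" by a JSON object that holds its "api" and its "payload", one argument or row to a line. drive_tool: Moves the arm, as the interface text tells. Shift numbers are shares of 0.08 m and turn numbers shares of 60 degrees, none past 1 either way. Its arguments: {"type":"object","properties":{"commands":{"type":"array"},"grip":{"type":"number"},"newtons":{"type":"number"}},"required":["commands"]}

```bash
mkdir -p pics; cat > h.py <<'E'
import numpy as np, cv2
from bench import env, vision, ticket, finder
def K(c): return np.array([[c['fx'],0,c['cx']],[0,c['fy'],c['cy']],[0,0,1]],float)
def rays(c,px):
    p=cv2.undistortPoints(np.array(px,float).reshape(-1,1,2),K(c),np.array(c['distortion'],float)).reshape(-1,2)
    return np.c_[p,np.ones(len(p))]
def pts(c,mask):
    r,q=np.nonzero(mask&(c['z_map']>0))
    d=c['z_map'][r,q]
    return (rays(c,np.c_[q,r])*d[:,None])@np.array(c['rotation']).T+np.array(c['origin'])
def at_z(c,px,z):
    d=rays(c,px)@np.array(c['rotation']).T; o=np.array(c['origin'])
    return o+d*((z-o[2])/d[:,2])[:,None]
def save(c,n): cv2.imwrite('pics/'+n,c['color'][:,:,::-1])
E
python3 - <<'E'
from h import *
o=env.get_obs(); print({k:np.round(v,3) for k,v in o.items()})
ims=[]
for n in ['scene','side']:
    c=vision.capture(n); ims.append(c['color'][:,:,::-1]); print(n,np.round(c['origin']),np.round(c['rotation'],2).tolist())
    for l in ['rail','carriage_mid','paddle_top','lamp','panel_center','pad_center','polish_bottle_mid','spray_bottle_mid','wax_jar_mid','tape_roll_mid','gauge_mid','pad_brush_mid']:
        for d in finder.regions_of(l,n)[:2]:
            P=pts(c,d['pixels'])
            print(l,round(d['conf'],2),np.round(d['centre']),d['pixels'].sum(),np.round(np.median(P,0)) if len(P) else '', np.round(np.percentile(P,[3,97],axis=0)).tolist() if len(P) else '')
cv2.imwrite('pics/a_scene.png',ims[0]);cv2.imwrite('pics/a_side.png',ims[1])
cv2.imwrite('pics/a.png',cv2.resize(np.vstack(ims),(400*1,600)))
E
```

```text
{'time': np.float64(0.0), 'joints': array([-0.153,  0.259,  0.021,  1.334,  0.   ,  1.418]), 'qd': array([ 0.001, -0.002,  0.   , -0.001,  0.001, -0.001]), 'joint_efforts': array([-0.0000e+00, -5.5564e+01,  3.4454e+01,  1.3000e-02, -0.0000e+00,
        0.0000e+00]), 'ee_pos': array([5.49708e+02, 4.00000e-02, 2.30674e+02]), 'ee_rot': array([-2.221e+00, -2.221e+00,  1.000e-03]), 'contact_force': array([ 0.725,  0.026, -0.052]), 'ft_torque': array([-0.013, -0.004,  0.015]), 'grasp_force': np.float64(0.0), 'width': np.float64(85.212)}
scene [904. 626. 965.] [-0.73, -2.72, 0.94]Traceback (most recent call last):
  File "<stdin>", line 8, in <module>
  File "h.py", line 10, in pts
    return (rays(c,np.c_[q,r])*d[:,None])@np.array(c['rotation']).T+np.array(c['origin'])
           ~~~~~~~~~~~~~~~~~~~~~~~~~~~~~~~~~~~~~~~~~~~~~~~~~~~~~~~~^~~~~~~~~~~~~~~~~~~~~~
ValueError: operands could not be broadcast together with shapes (4349,) (3,)
```

Rotation is a rotation vector; convert it.

```bash
sed -i "s/np.array(c\['rotation'\])/cv2.Rodrigues(np.array(c['rotation'],float))[0]/" h.py
python3 - <<'E'
from h import *
ims=[]
for n in ['scene','side']:
    c=vision.capture(n); ims.append(c['color'][:,:,::-1]); print(n,np.round(c['origin']))
    for l in ['rail','carriage_mid','paddle_top','lamp','panel_center','pad_center','polish_bottle_mid','spray_bottle_mid','wax_jar_mid','tape_roll_mid','gauge_mid','pad_brush_mid']:
        for d in finder.regions_of(l,n)[:2]:
            P=pts(c,d['pixels'])
            print(l,round(d['conf'],2),np.round(d['centre']),d['pixels'].sum(),np.round(np.median(P,0)) if len(P) else '', np.round(np.percentile(P,[3,97],axis=0)).tolist() if len(P) else '')
cv2.imwrite('pics/a_scene.png',ims[0]);cv2.imwrite('pics/a_side.png',ims[1])
E
```

```text
scene [904. 626. 965.]
rail 0.94 [267. 221.] 4384 [616. 100.  63.] [[492.0, -66.0, 2.0], [744.0, 297.0, 177.0]]
rail 0.2 [239. 223.] 2143 [653.  78.  93.] [[532.0, -27.0, 49.0], [752.0, 151.0, 179.0]]
carriage_mid 0.59 [237. 221.] 2297 [653.  77.  91.] [[532.0, -32.0, 31.0], [751.0, 153.0, 179.0]]
paddle_top 0.64 [267. 214.] 184 [568.  98.  80.] [[547.0, 73.0, 77.0], [590.0, 119.0, 84.0]]
paddle_top 0.21 [235. 222.] 2358 [651.  76.  90.] [[528.0, -32.0, 5.0], [751.0, 153.0, 179.0]]
lamp 0.62 [215. 207.] 967 [715.  54. 171.] [[672.0, -38.0, 145.0], [758.0, 126.0, 180.0]]
lamp 0.52 [221. 200.] 535 [644. -55.  31.] [[606.0, -108.0, 12.0], [736.0, 5.0, 35.0]]
panel_center 0.72 [222. 266.] 1731 [751. 153.  12.] [[689.0, 75.0, 6.0], [812.0, 224.0, 15.0]]
pad_center 0.8 [222. 199.] 518 [641. -54.  31.] [[606.0, -109.0, 13.0], [733.0, 5.0, 35.0]]
polish_bottle_mid 0.66 [272. 314.] 950 [724. 385. 123.] [[690.0, 349.0, 13.0], [747.0, 405.0, 188.0]]
spray_bottle_mid 0.6 [228. 145.] 471 [ 535. -201.  114.] [[514.0, -233.0, 12.0], [555.0, -169.0, 203.0]]
wax_jar_mid 0.96 [185. 231.] 565 [801.  12
[... 1004 characters left out ...]
, -5.0, 32.0]]
polish_bottle_mid 0.93 [225. 139.] 984 [701. 355.  95.] [[681.0, 339.0, 25.0], [734.0, 382.0, 182.0]]
polish_bottle_mid 0.18 [334. 198.] 724 [781. -19.  44.] [[762.0, -40.0, 9.0], [821.0, 22.0, 61.0]]
spray_bottle_mid 0.68 [331. 262.] 3085 [ 506. -231.  113.] [[484.0, -254.0, 14.0], [530.0, -180.0, 201.0]]
wax_jar_mid 0.65 [335. 196.] 687 [782. -18.  46.] [[762.0, -39.0, 11.0], [821.0, 20.0, 61.0]]
tape_roll_mid 0.6 [185. 210.] 909 [476. 231.  20.] [[428.0, 185.0, -0.0], [527.0, 285.0, 26.0]]
gauge_mid 0.7 [206. 246.] 1040 [414.  52.  25.] [[386.0, 7.0, 2.0], [452.0, 118.0, 28.0]]
pad_brush_mid 0.57 [231. 291.] 1255 [377. -86.  17.] [[296.0, -133.0, 5.0], [437.0, -17.0, 21.0]]
```

View pics/a_scene.png

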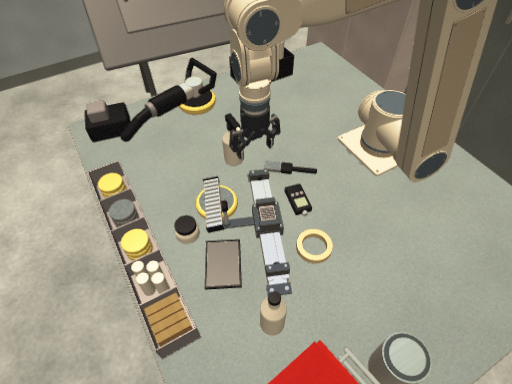

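View pics/a_side.png

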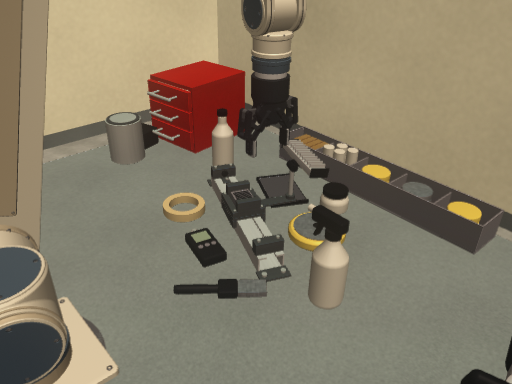

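The scene picture shows the rail running from (255,175) to (280,285) with the carriage and paddle at about (267,213). The panel (223,263) is at the rail's far (+y) end by the polish bottle, and the pad (217,200) is at the other end. The side picture agrees: panel at (280,190), paddle at (240,195). Next I'll fit the rail axis and take a wrist view.

```bash
python3 - <<'E'
from h import *
c=None
for n in ['scene','side','wrist']:
    c=vision.capture(n)
    R=[d for d in finder.regions_of('rail',n) if d['conf']>.5]
    for d in R[:1]:
        P=pts(c,d['pixels'])
        # crude axis dir filter
        for lo,hi,nm in [(36,45,'rail top'),(66,75,'stops')]:
            Q=P[(P[:,2]>lo)&(P[:,2]<hi)]
            if len(Q)<20: continue
            r=cv2.minAreaRect(Q[:,:2].astype(np.float32))
            print(n,nm,len(Q),np.round(r[0],1),np.round(r[1],1),round(r[2],1),'medz',np.median(Q[:,2]).round(1))
    for l in ['paddle_top','carriage_mid']:
        for d in finder.regions_of(l,n)[:1]:
            P=pts(c,d['pixels']); 
            Q=P[(P[:,2]>74)&(P[:,2]<84)]
            L=P[(P[:,2]>87)&(P[:,2]<97)]
            for nm,q in (('pad',Q),('lugs',L)):
                if len(q)>15:
                    r=cv2.minAreaRect(q[:,:2].astype(np.float32)); print(n,l,round(d['conf'],2),nm,len(q),np.round(r[0],1),np.round(r[1],1),round(r[2],1),np.round(q.mean(0),1))
            print('  ',n,l,np.round(d['centre'],1),'at z78',np.round(at_z(c,[d['centre']],78),1))
save(c,'b_wrist.png')
E
```

```text
scene rail top 700 [598.5 105.3] [370.2 129.8] 70.2 medz 41.8
scene stops 556 [609.8  84. ] [382.8 174.3] 68.9 medz 70.0
scene paddle_top 0.78 pad 182 [566.4  98.8] [48.  45.7] 68.4 [566.4  99.6  80.2]
   scene paddle_top [266.5 211.7] at z78 [[566.  95.  78.]]
scene carriage_mid 0.56 pad 295 [618.7  88.5] [ 87.3 160.2] 68.4 [570.8  99.9  79.9]
scene carriage_mid 0.56 lugs 223 [615.9  81.4] [102.2 162.9] 69.3 [573.5 103.9  92.9]
   scene carriage_mid [238.2 221. ] at z78 [[657.3  81.5  78. ]]
side rail top 782 [657.3  34.9] [382.8 337.5] 60.3 medz 39.9
side stops 531 [608.8  84.1] [382.6 173.6] 69.8 medz 69.4
side paddle_top 0.74 pad 153 [568.1 106.4] [45.6 46.9] 67.1 [567.  108.   78.1]
   side paddle_top [236.9 193.6] at z78 [[561.7 116.7  78. ]]
side carriage_mid 0.77 pad 354 [713.1 113.1] [394.5 124.7] 8.2 [578.1  99.1  78.6]
side carriage_mid 0.77 lugs 254 [614.7  81.2] [102.1 163.6] 68.1 [571.   92.9  90.9]
   side carriage_mid [266.1 195.2] at z78 [[612.5  64.9  78. ]]
wrist rail top 4305 [557.7  41.8] [236.8 142.9] 35.3 medz 39.4
wrist stops 2512 [578.2  19.3] [238.6 170.3] 68.0 medz 69.0
wrist paddle_top 0.56 pad 4058 [563.9 100.9] [58.4 48.6] 67.8 [563.6 101.2  77.6]
   wrist paddle_top [278.5  61.1] at z78 [[563.2 100.8  78. ]]
wrist carriage_mid 0.74 pad 4352 [610.7  83.6] [ 62. 158.] 67.7 [565.7 101.9  77.7]
wrist carriage_mid 0.74 lugs 3092 [608.5  82.8] [ 99.7 156.3] 67.8 [567.3  97.3  91. ]
   wrist carriage_mid [371.8 111.3] at z78 [[645.1  60.2  78. ]]
```

View pics/b_wrist.png

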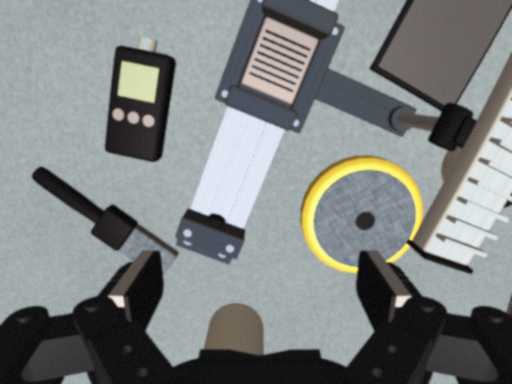

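The wrist picture shows the carriage at the top. The ribbed paddle is at (278,61) between its lugs, and the lamp and post are to the right at (450,130). The wrist depth fit puts the paddle at (563.9, 100.9, 77.6), 58×49 mm, with the rail axis at 67.8°. That matches the sizes given. Projecting the panel onto that axis gives y ≈ +119 mm, so the target is the +y stop. I'll shut the fingers and turn to line up with the rail.

Emit:
{"api": "drive_tool", "payload": {
  "commands": [
    [0,0,0,0,0,0.0925],
    [0,0,0,0,0,0.0925],
    [0,0,0,0,0,0.0925],
    [0,0,0,0,0,0.0925],
    [0.4,-0.1,0,0,0,0]
  ],
  "grip": 1,
  "newtons": 20
}}

```text
time: 2.42
ee_pos: [554.8, 29.5, 231.3]
ee_rot: [2.615, 1.738, -0.001]
contact_force: [0.8, 0.5, -0.6]
width: 25.7
grasp_force: 0.0
```

Emit:
{"api": "drive_tool", "payload": {
  "commands": [
    [0.2,-0.2,0,0,0,0],
    [0,0,0,0,0,0],
    [0,0,0,0,0,0]
  ]
}}

```text
time: 2.67
ee_pos: [545.7, 54.3, 231.4]
ee_rot: [2.606, 1.755, 0.0]
contact_force: [0.5, -0.1, -0.4]
width: -0.3
grasp_force: 0.0
```

```bash
cat > m.py <<'E'
from h import *
o=env.get_obs(); R=cv2.Rodrigues(o['ee_rot'])[0]; p=o['ee_pos']
print(round(float(o['time']),2),np.round(p,1),'F',np.round(o['contact_force'],1),'width',round(float(o['width']),1)); print(np.round(R,3).tolist())
c=vision.capture('wrist'); print('cam',np.round(c['origin']))
u=np.array([np.cos(np.radians(67.8)),np.sin(np.radians(67.8))]); v=np.array([u[1],-u[0]])
def show(nm,q,f=True):
    r=cv2.minAreaRect(q[:,:2].astype(np.float32)); d=np.array(r[0])-p[:2]
    print(nm,len(q),np.round(r[0],1),np.round(r[1],1),round(r[2],1),'z',np.median(q[:,2]).round(1),'rel TCP along',round(d@u,1),'across',round(d@v,1))
for d in finder.regions_of('paddle_top','wrist')[:1]:
    P=pts(c,d['pixels']); print(round(d['conf'],2))
    Q=P[(P[:,2]>66)&(P[:,2]<84)]
    if len(Q)>20: show('pad',Q)
P=pts(c,np.ones((384,512),bool)); w=P[:,:2]-np.array([563.9,100.9]); a=w@u; x=w@v
for nm,m in (('lugs',(P[:,2]>88)&(P[:,2]<97)&(abs(x)<34)&(abs(a)<190)),('stops',(P[:,2]>66)&(P[:,2]<75)&(abs(x)<36)&(abs(a)>150)&(abs(a)<200))):
    for s in (-1,1):
        mm=m&(a*s>0) if nm=='stops' else m
        if mm.sum()>50: show(nm,P[mm])
E
python3 m.py; python3 -c "
from h import *
save(vision.capture('wrist'),'c.png')"
```

```text
2.67 [545.7  54.3 231.4] F [ 0.5 -0.1 -0.4] width -0.3
[[0.376, 0.927, 0.0], [0.927, -0.376, -0.0], [-0.0, 0.0, -1.0]]
cam [570. 122. 373.]
0.95
pad 3592 [564.  101.2] [57.  48.2] 67.8 z 77.6 rel TCP along 50.4 across -0.8
lugs 3059 [563.6 100.8] [100.  60.] 68.2 z 91.2 rel TCP along 49.8 across -1.1
lugs 3059 [563.6 100.8] [100.  60.] 68.2 z 91.2 rel TCP along 49.8 across -1.1
```

View pics/c.png

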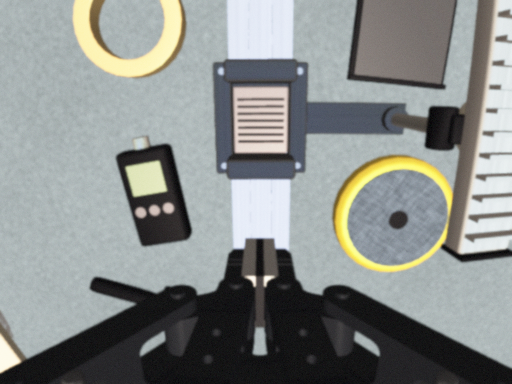

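The fingers are shut and lined up with the rail. The paddle, at (260,118), is 50 mm ahead of the TCP, and the lug gap is clear. I'll go 12 mm past the paddle's centre, towards the lug I'll push, and then descend.

Emit:
{"api": "drive_tool", "payload": {
  "commands": [
    [0.39,-0.01,0,0,0,0],
    [0.385,0,0,0,0,0],
    [0,0,0.5,0,0,0],
    [0,0,0.5,0,0,0],
    [0,0,0.5,0,0,0]
  ]
}}

```text
time: 3.23
ee_pos: [569.3, 110.9, 110.2]
ee_rot: [2.607, 1.751, 0.003]
contact_force: [0.8, -0.4, 0.2]
width: 0.0
grasp_force: 0.0
```

Emit:
{"api": "drive_tool", "payload": {
  "commands": [
    [0,0,0.15,0,0,0],
    [0,0,0.05,0,0,0],
    [0,0,0,0,0,0]
  ]
}}

```text
time: 3.48
ee_pos: [568.5, 110.5, 94.5]
ee_rot: [-2.608, -1.751, 0.002]
contact_force: [1.5, -0.5, 1.4]
width: 0.0
grasp_force: 0.0
```

```bash
python3 - <<'E'
from h import *
o=env.get_obs();print(o['ee_pos'],o['contact_force'])
for n in ('side','scene'):
    c=vision.capture(n)['color'][:,:,::-1]
    a=c[110:270,160:320]; cv2.imwrite(f'pics/d_{n}.png',cv2.resize(a,(560,560)))
E
```

```text
[568.52040638 110.51118349  94.52154988] [ 1.45452699 -0.45527372  1.40813189]
```

View pics/d_side.png

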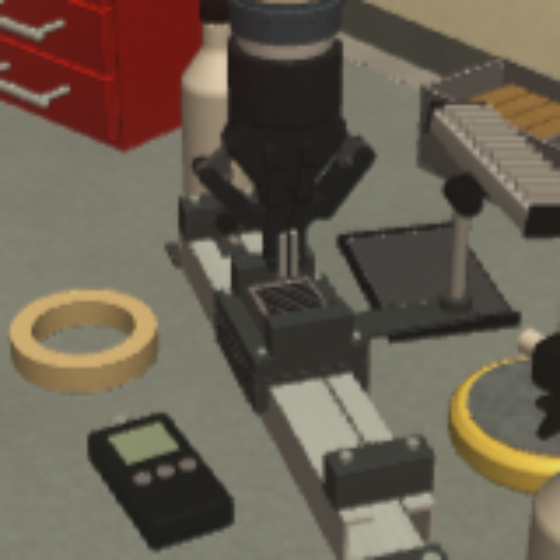

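The crop shows the shut fingertips at (288,265), just above the paddle's far half and between the lugs, with the lamp well clear. I'll press gently.

Emit:
{"api": "drive_tool", "payload": {
  "commands": [
    [0,0,0.12,0,0,0],
    [0,0,0.06,0,0,0],
    [0,0,0.04,0,0,0],
    [0,0,0.03,0,0,0],
    [0,0,0,0,0,0]
  ]
}}

```text
time: 4.0
ee_pos: [568.7, 111.2, 75.3]
ee_rot: [2.607, 1.752, 0.0]
contact_force: [-0.5, -0.5, 4.2]
width: 0.1
grasp_force: 1.9
```

Emit:
{"api": "drive_tool", "payload": {
  "commands": [
    [0,0,0.03,0,0,0],
    [0,0,0.03,0,0,0],
    [0,0,0.015,0,0,0],
    [0,0,0,0,0,0]
  ]
}}

```text
time: 4.33
ee_pos: [568.8, 111.3, 70.0]
ee_rot: [2.607, 1.752, 0.002]
contact_force: [-1.5, -0.4, 9.0]
width: -0.1
grasp_force: 4.1
```

Emit:
{"api": "drive_tool", "payload": {
  "commands": [
    [0.03,0,0.005,0,0,0],
    [0.06,0,0.005,0,0,0],
    [0.08,0,0,0,0,0],
    [0.08,0,0,0,0,0],
    [0,0,0,0,0,0]
  ]
}}

```text
time: 4.75
ee_pos: [576.9, 131.1, 70.0]
ee_rot: [2.607, 1.753, 0.004]
contact_force: [-3.6, 3.0, 15.9]
width: -0.1
grasp_force: 7.7
```

Emit:
{"api": "drive_tool", "payload": {
  "commands": [
    [0.08,0,-0.004,0,0,0],
    [0.1,0,0,0,0,0],
    [0.1,0,0,0,0,0],
    [0.1,0,0,0,0,0],
    [0.05,0,0,0,0,0]
  ]
}}

```text
time: 5.17
ee_pos: [589.5, 162.5, 69.9]
ee_rot: [2.607, 1.753, 0.002]
contact_force: [-4.3, -1.1, 13.3]
width: 0.1
grasp_force: 6.7
```

```bash
cat > n.py <<'E'
from h import *
o=env.get_obs();p=o['ee_pos'];u=np.array([.378,.926]);v=np.array([.926,-.378])
print(round(float(o['time']),2),np.round(p,1),'TCP along',round((p[:2]-[563.8,101])@u,1),'across',round((p[:2]-[563.8,101])@v,1),'F along',round(o['contact_force'][:2]@u,1),np.round(o['contact_force'],1))
for n in ('wrist','scene','side'):
    c=vision.capture(n); P=pts(c,np.ones((384,512),bool)); w=P[:,:2]-[563.8,101]; a=w@u;x=w@v
    for nm,lo,hi in (('lugs',88,97),('rim',63,68.5)):
        m=(P[:,2]>lo)&(P[:,2]<hi)&(abs(x)<(31 if nm=='lugs' else 42))&(abs(x)>(18 if nm=='lugs' else 27))&(a>-60)&(a<163)
        if m.sum()>10: print(n,nm,m.sum(),np.percentile(a[m],[1,99]).round(1))
    m=(P[:,2]>145)&(P[:,2]<190)&(x>138)&(x<185)&(a>-100)&(a<210)
    if m.sum()>10: print(n,'lamp',m.sum(),np.percentile(a[m],[1,99]).round(1))
E
python3 n.py
```

```text
5.17 [589.5 162.5  69.9] TCP along 66.6 across 0.6 F along -2.6 [-4.3 -1.1 13.3]
wrist lugs 2499 [ 88.2 105.2]
wrist rim 5209 [ 44.1 104.9]
scene lugs 42 [ 89.  106.3]
scene rim 89 [ 35.9 106.3]
scene lamp 975 [-28.9 145.6]
side lugs 60 [  6.1 105. ]
side rim 162 [  6.2 102.2]
side lamp 805 [-32.3 143.8]
```

The carriage is following: its leading edge is at 105 mm, so its middle is at +55 mm. 53 mm to go.

Emit:
{"api": "drive_tool", "payload": {
  "commands": [
    [0.12,0,0,0,0,0],
    [0.14,0,0,0,0,0],
    [0.14,0,0,0,0,0],
    [0.12,0,0,0,0,0],
    [0.05,0,0,0,0,0]
  ]
}}

```text
time: 5.73
ee_pos: [606.9, 205.1, 70.0]
ee_rot: [2.607, 1.753, 0.003]
contact_force: [-3.3, -1.3, 12.7]
width: -0.1
grasp_force: 6.7
```

Emit:
{"api": "drive_tool", "payload": {
  "commands": [
    [0.03,0,0,0,0,0],
    [0.03,0,0,0,0,0],
    [0,0,0,0,0,0]
  ]
}}

```text
time: 5.98
ee_pos: [608.6, 209.1, 70.0]
ee_rot: [2.607, 1.753, 0.003]
contact_force: [-2.6, 1.6, 11.6]
width: 0.0
grasp_force: 5.8
```

```bash
python3 n.py
```

```text
5.98 [608.6 209.1  70. ] TCP along 117.1 across 0.6 F along 0.4 [-2.6  1.6 11.6]
wrist lugs 2464 [138.  154.8]
wrist rim 5078 [ 94.5 154.6]
scene lugs 50 [137.  155.3]
scene rim 101 [ 89.2 154.7]
scene lamp 1057 [ 19.7 194.2]
side lugs 56 [ 54.7 154.8]
side rim 144 [ 53.7 153.2]
side lamp 736 [ 16.7 193.5]
```

Emit:
{"api": "drive_tool", "payload": {
  "commands": [
    [0.02,0,0,0,0,0],
    [0.02,0,0,0,0,0],
    [0,0,0,0,0,0]
  ]
}}

```text
time: 6.38
ee_pos: [609.6, 211.7, 70.0]
ee_rot: [2.607, 1.753, 0.002]
contact_force: [-3.4, 1.2, 12.1]
width: -0.5
grasp_force: 5.9
```

Emit:
{"api": "drive_tool", "payload": {
  "commands": [
    [0.02,0,0,0,0,0],
    [0.015,0,0,0,0,0],
    [0,0,0,0,0,0]
  ]
}}

```text
time: 6.63
ee_pos: [610.0, 212.8, 69.9]
ee_rot: [2.606, 1.751, -0.002]
contact_force: [-6.0, -7.2, 14.6]
width: -0.0
grasp_force: 6.9
```

```bash
python3 n.py
```

```text
6.63 [610.  212.8  69.9] TCP along 121.0 across 0.5 F along -8.9 [-6.  -7.2 14.6]
wrist lugs 2492 [141.3 158.4]
wrist rim 5021 [ 98.3 158.2]
scene lugs 53 [141.1 159.6]
scene rim 104 [ 95.3 159.1]
scene lamp 1063 [ 23.7 197.9]
side lugs 54 [ 57.4 155.9]
side rim 140 [ 58.5 155. ]
side lamp 714 [ 19.8 196.8]
```

The force along the rail rose to 9 N and the carriage's leading edge is at 158.4 mm, so its middle is at +108 and it is against the stop. I'll let the paddle rise straight up.

Emit:
{"api": "drive_tool", "payload": {
  "commands": [
    [0,0,-0.03,0,0,0],
    [0,0,-0.04,0,0,0],
    [0,0,-0.04,0,0,0],
    [0,0,-0.05,0,0,0],
    [0,0,-0.1,0,0,0]
  ]
}}

```text
time: 7.2
ee_pos: [610.1, 213.9, 89.0]
ee_rot: [-2.607, -1.752, 0.002]
contact_force: [-0.2, -0.1, -0.9]
width: 0.4
grasp_force: 0.0
```

Emit:
{"api": "drive_tool", "payload": {
  "commands": [
    [0,0,-0.3,0,0,0],
    [-0.2,0,-0.5,0,0,0],
    [-0.5,0,-0.5,0,0,0],
    [-0.4,0,-0.2,0,0,0],
    [0,0,0,0,0,0]
  ]
}}

```text
time: 7.62
ee_pos: [581.4, 139.6, 202.8]
ee_rot: [2.606, 1.748, 0.008]
contact_force: [1.5, 0.0, 0.8]
width: -0.3
grasp_force: 0.0
```

```bash
sed -i 's/563.9,100.9/604.7,200.9/' m.py; python3 n.py; python3 m.py;python3 -c "
from h import *
a=vision.capture('wrist'); save(a,'e.png')
for n in ('scene','side'):
    c=vision.capture(n)
    for l in ('panel_center','pad_center','tape_roll_mid','gauge_mid','pad_brush_mid'):
        d=finder.regions_of(l,n)
        if d: print(n,l,np.round(d[0]['centre']))
"
```

```text
7.62 [581.4 139.6 202.8] TCP along 42.4 across 1.7 F along 0.6 [1.5 0.  0.8]
wrist lugs 1517 [ 59.2 157.7]
wrist rim 3895 [ 60.5 156.9]
wrist lamp 1797 [ 22.2 139.3]
scene lugs 88 [ 60.6 158.4]
scene rim 151 [ 60.9 158.5]
scene lamp 1060 [ 23.5 197.9]
side lugs 68 [ 57. 158.]
side rim 131 [ 57.7 155.5]
side lamp 718 [ 20.2 194.9]
7.77 [581.5 142.6 198. ] F [ 0.4  0.4 -0.3] width 0.2
[[0.378, 0.926, 0.001], [0.926, -0.378, 0.001], [0.001, 0.0, -1.0]]
cam [606. 210. 340.]
0.92
pad 4783 [604.4 201.6] [57.5 48.6] 67.8 z 77.6 rel TCP along 63.3 across -1.1
lugs 4069 [604.2 201.6] [100.2  59.8] 67.9 z 91.1 rel TCP along 63.2 across -1.3
lugs 4069 [604.2 201.6] [100.2  59.8] 67.9 z 91.1 rel TCP along 63.2 across -1.3
scene panel_center [227. 274.]
scene pad_center [216. 201.]
scene tape_roll_mid [316. 255.]
scene gauge_mid [300. 200.]
scene pad_brush_mid [299. 168.]
side panel_center [286. 194.]
side pad_center [306. 231.]
side tape_roll_mid [181. 210.]
side gauge_mid [205. 248.]
side pad_brush_mid [206. 247.]
```

View pics/e.png

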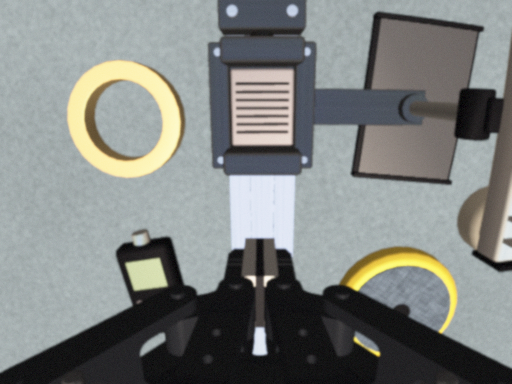

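The picture shows the carriage (262,105) right against the end stop (262,15), with the lamp arm over the panel (415,100). The paddle is back at 77.6 mm, its locked height, and the carriage has travelled 108.3 mm. The objects around it look undisturbed, so I'm handing in.

```bash
python3 -c "
from h import *
print(np.abs(env.get_obs()['qd']).max(), ticket.job_done())"
```

```text
the job is handed in; nothing more can be done
0.0023697674141783106 None
```

Job handed in: the carriage is against the end stop at the panel's end (108 mm measured), the paddle is back up at its locked height, the robot touched nothing at hand-in, and I saw nothing else on the bench moved.

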